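# Eject a finished injector into its case and press the lid home

### The job

Push the red tab of the ejector slide so that the injector held in the nest rolls down the chute into the blue case; do not touch the injector with the gripper and leave the yellow screwdriver and the jar where they are. Then put the green lid on the case and press it down at both ends until it sits fully home on the rim all round, and let go of it.

Things in the scene. Friction and masses are not known exactly. Their poses are not given: they have to be found in the camera images.
- station: Fixed unloading station, base 170 x 285 mm, 143 mm tall. Origin on the bench under its middle; z up. From its +y end to its -y end: grey nest block (top 89 mm above the bench) with the ejector slide, a 2 mm ridge holding the injector, blue cheeks (114 mm high), a steel chute sloping to -y, the blue case. The ejector pushes towards the station's -y.
- ejector (a joint): Travel of the spring ejector slide in m: 0 at rest, up to 0.040 pushed fully in (towards the station's -y), where the spring gives about 5.5 N; it springs back when let go. The injector tips over the ridge after about 15 mm and rolls away by about 30 mm.
- ejector_tab (a point): Middle of the outer (+y) face of the slide's upright red tab, 118 mm above the bench: push here towards the station's -y. The tab is 45 mm wide (station x), 12 mm thick (y), and stands from 93 to 143 mm above the bench; on its +y side is free space above the block's top (89 mm). Moves with the slide.
- injector: Dark steel injector, 110 mm long, body 26 mm in diameter, brass nozzle, 0.18 kg, lying along the station's x in the nest. Origin on its axis, at its middle; its x axis runs along its length.
- case: Blue open case fixed in the station, outside 158 x 98 mm (x, y), 56 mm tall, inside 130 x 90 mm, floor 6 mm thick, end walls (+x and -x) 14 mm, side walls 4 mm. Origin at the centre of its underside, 8 mm above the bench; axes as the station's. The chute ends 6 mm outside the case's +y wall, 14 mm above the rim.
- pad_near (a joint): Depth in m of the stiff orange pad, 60 mm long, in the top of the case's end wall at -x, 72 mm from the middle: it stands 8 mm above the rim at 0 and is flush at 0.008; starts at 0 to 0.002. The lid first rests on the two pads; each goes down, and stays down, under about 9 N on the lid over it.
- pad_far (a joint): The same for the pad in the end wall at +x.
- case_mouth (a point): Centre of the case's mouth, at rim height (64 mm above the bench). With the lid fully home the lid's origin lies here.
- lid: Green loose lid, 0.14 to 0.28 kg: plate 154 x 94 x 6 mm; skirt 123 x 83 mm reaching 14 mm below it (3.5 mm play all round in the case); on top a black grip rib 18 mm thick (lid x), 60 long (y), 40 tall. Origin: centre of the plate's underside, z up. It starts standing on its skirt on the bench, origin 14 mm up. Fits the case either way round, its x along the case's x.
- lid_grip (a point): Grip point in the middle of the lid's black rib, 32 mm above the origin (the rib's top is at 46 mm).
- lid_end_a (a point): Point on the underside of the lid's plate, 66 mm from the middle towards the lid's +x end; the place to press is the white mark on the plate's top, 6 mm above it.
- lid_end_b (a point): The same at the lid's -x end.
- screwdriver: Yellow screwdriver, 180 mm, lying on the bench; bystander. Origin on the bench under its middle.
- jar: Closed jar, 64 mm in diameter, 80 mm tall; bystander. Origin under its middle.
Mind the look-alikes: they are no part of the job. Several things have the shape of the injector; the one meant has the colours described above. Leave any purple look-alike of the lid alone.

How it is judged:
On the way, in this order (a step that is already met when the one before it is completed fails the run):
1. the injector lies in the case (x of injector in the frame of case between -0.03 and 0.03 m and y of injector in the frame of case between -0.045 and 0.045 m and z of injector in the frame of case below 0.03 m), for 0.2 s.
2. the lid lies on the case, over its mouth (horizontal distance between lid and case_mouth below 0.01 m and z of lid in the frame of case below 0.068 m), for 0.2 s.
At the end, for the whole second after the job is handed in: The injector lies at rest on the floor of the case; the lid is on the case, centred within 10 mm, upright, at rest, with the plate's underside within 2.5 mm of the rim at both ends (all of step 1 and horizontal distance between lid and case_mouth below 0.01 m and angle between lid's own z axis and vertical below 0.035 rad and z of lid_end_a in the frame of case between 0.052 and 0.0585 m and z of lid_end_b in the frame of case between 0.052 and 0.0585 m and linear speed of lid below 0.01 m/s and linear speed of injector below 0.02 m/s); the robot touches nothing.
It fails at once if the gripper or arm touches the injector (contact force between the arm and injector above 0.5 N).
It fails at once if the fingers touch the injector (contact force between the fingers and injector above 0.5 N).
It fails at once if the screwdriver is moved by more than 30 mm (distance of screwdriver from where it was at the start of the episode above 0.03 m).
It fails at once if the jar is moved by more than 30 mm (distance of jar from where it was at the start of the episode above 0.03 m).
It also fails if it takes over 69 s, if anything falls off the work surface, if the arm or the gripper's body presses on something with over 40 N, if the wrist force passes 120 N, or if a joint passes its speed limit or range.

### The arm

A 6-joint arm with a two-finger parallel gripper is mounted at the origin on the work surface. World frame = base frame: x ahead of the robot, y to its left, z up, the work surface at z = 0. Lengths are in m, angles in rad, forces in N, time in s.
With the tool pointing down it reaches from about 0.325 to 0.9 m from the base axis. Payload 6.1 kg.
Tool frame: the origin (TCP) lies on the centre line of the jaws, within the pads' length; the fingertips stand 14 mm ahead of it and the grasp point (between the pads) lies 5 mm behind it; z points along the fingers, y is the line along which they close (so a half turn about z gives the same grasp; the last joint's range is limited). The gripper opens to 85 mm and grips with 20 to 120 N. Pads are 22 mm wide; open, the fingers measure 114 mm over their backs; the gripper's body (76 mm by 85 mm) begins 54 mm behind the grasp point. The pads swing forward as they close: fully open they stand 13 mm farther back than shut.
Start: joints at [-1.334, 0.22, 1.526, -0, 1.395, -0.126], TCP at [0.222, -0.584, 0.245] pointing down, gripper open.
Joint ranges: [-2.98, 2.98], [-0.91, 2.08], [0.09, 2.57], [-1.24, 4.39], [0.2, 2.65], [-2.68, 2.68]. Speed limits (rad/s): [2.57, 2.57, 3.01, 3.14, 3.14, 3.14].

### API

Orientations are given as a rotation vector (axis times angle).
In Python, from plant import robot gives the robot as it stands. Calls block until the motion is done:
- robot.goto(position, orientation): joint-space move of the TCP to a pose.
- robot.move_straight(position, attitude=None, v=0.15): straight line of the TCP; attitude=None keeps the orientation; v is the mean speed in m/s.
- robot.set_joints(angles): joint-space move.
- robot.grip(opening): finger opening in m; the grip force is fixed at half the most; returns when the fingers have stopped.
- robot.dwell(seconds).
- robot.solve_ik(position, orientation): joint angles nearest the present ones, or None.
- robot.sense(): the state.
- robot.capture(name): name is "side" or "top"; returns (picture, depth): 384x512x3 uint8, red, green, blue; 384x512 float32, m along the optical axis (not along the pixel's ray), 0 where there is no reading.
- robot.camera_params(name): a dict with "camera_matrix" (3x3 intrinsics, pixels), "rvec" (rotation vector, rad) and "tvec" (3), from world to camera coordinates, as OpenCV has them. Camera axes: x right, y down, z forward; pixel columns grow to the right and rows downward; lengths in m; the calibration is good to about 2 mm. A picture is of the moment at which its call begins. camera_params takes no time and is no camera call.
A pose or a line that the arm cannot do raises robot.IKError and nothing moves.
- robot.finish_job(): hands the job in; it is judged then, once.
The state is a dict: "clock": time; "joint_positions": joint angles; "joint_vel": joint speeds; "joint_efforts": joint torques, N m; "position": TCP position; "eef_rot": TCP orientation; "ft_force": force on the tool from outside, world axes, zero at the start; "wrist_torque": the same for the moment, N m; "width": finger opening in m; "grasp_force": force on a finger pad.
Only numpy, scipy, OpenCV 4.12 (cv2) and the standard library are available. Lean on these libraries where they do the work, as an engineer would, in place of code of your own. Each camera call takes 0.05 s, during which the arm holds its last target. There are 200 camera calls.

## Working session

There is one attempt and no reset: what is moved stays moved. The work goes in short steps, each a Python script; the robot and the scene stay as the last script left them, time stands still between calls to the robot, and variables do not carry over. Pictures are saved under pics/ and viewed, at most 10 in all, crops included, and the job is handed in when it is done.

```bash
mkdir -p pics; ls; cat > h.py <<'E'
import numpy as np, cv2
from plant import robot
def snap(n,tag):
    p,d=robot.capture(n); np.savez(f'pics/{tag}.npz',p=p,d=d)
    cv2.imwrite(f'pics/{tag}.png',cv2.cvtColor(p,cv2.COLOR_RGB2BGR)); return p,d
def cloud(n,d):
    c=robot.camera_params(n);K=np.array(c['camera_matrix']);R=cv2.Rodrigues(np.array(c['rvec'],float))[0];t=np.array(c['tvec'],float).ravel()
    v,u=np.indices(d.shape); P=np.stack([(u-K[0,2])/K[0,0]*d,(v-K[1,2])/K[1,1]*d,d],-1)
    return (P-t)@R
E
python3 - <<'E'
from h import *
for n in('top','side'):
    p,d=snap(n,n+'0'); c=robot.camera_params(n); print(n,c)
a=[cv2.imread(f'pics/{n}0.png') for n in('top','side')]
cv2.imwrite('pics/t0b.png',cv2.resize(a[0],(800,600),interpolation=cv2.INTER_CUBIC));cv2.imwrite('pics/s0b.png',cv2.resize(a[1],(800,600),interpolation=cv2.INTER_CUBIC))
print(robot.sense())
E
```

```text
pics
top {'camera_matrix': array([[486.49852236,   0.        , 262.86305349],
       [  0.        , 486.49852236, 201.50124352],
       [  0.        ,   0.        ,   1.        ]]), 'rvec': array([ 2.14662945, -2.20882983,  0.12150471]), 'tvec': array([-0.02560273,  0.5452073 ,  1.21691286])}
side {'camera_matrix': array([[476.69223644,   0.        , 248.89998634],
       [  0.        , 476.69223644, 189.92523184],
       [  0.        ,   0.        ,   1.        ]]), 'rvec': array([ 2.39712378, -0.09924408,  0.04675931]), 'tvec': array([-0.54661058,  0.05471569,  1.05828009])}
{'clock': 0.1, 'joint_positions': array([-1.33410225e+00,  2.21152269e-01,  1.52749019e+00, -8.30282582e-07,
        1.39470553e+00, -1.26095735e-01]), 'joint_vel': array([-0.00034864, -0.00138119, -0.00321086,  0.00088502,  0.00055149,
       -0.00106444]), 'joint_efforts': array([ 1.23951158e-03, -4.98239136e+01, -3.90546727e+01, -3.79766188e-04,
        5.62385932e-03,  1.73487933e-05]), 'position': array([ 0.22167858, -0.58381172,  0.24430896]), 'eef_rot': array([-3.08832467e+00, -5.66432921e-01,  1.53593515e-04]), 'ft_force': array([ 0.79496075, -0.04351109, -0.26690355]), 'wrist_torque': array([ 0.00512857, -0.00455713,  0.0255033 ]), 'grasp_force': 0.0, 'width': 0.08550708280652117}
```

View pics/t0b.png

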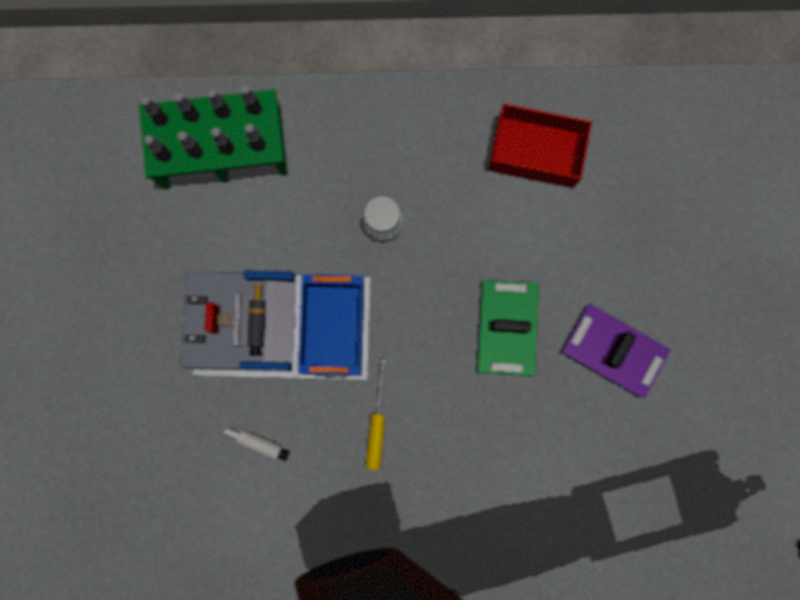

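View pics/s0b.png

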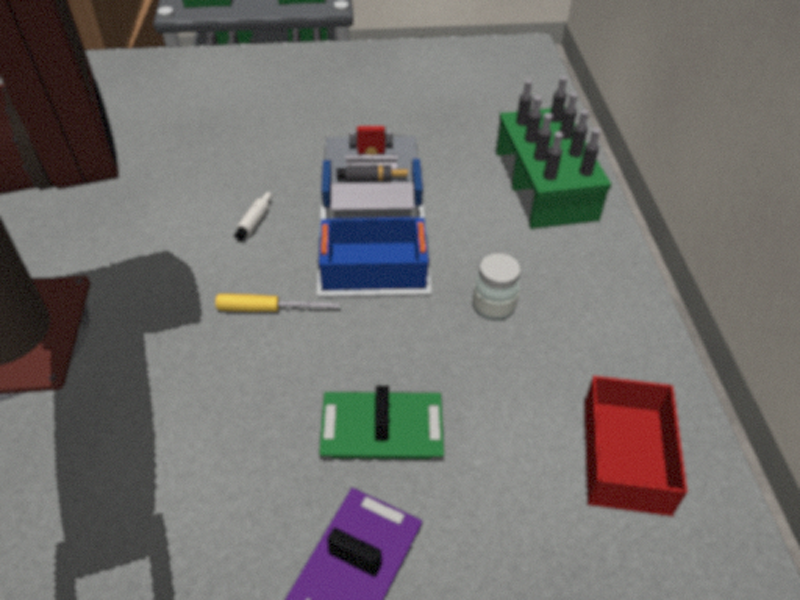

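The top view (800x600 scale) shows these candidates:
- **Injector:** dark with brass nozzle in the nest (257,320). Look-alikes are the white one on the bench (258,445) and eight dark ones upright in the green rack (200,130).
- **Lid:** green (508,327). The look-alike is the purple one (615,350).
- **Case:** blue with orange pads (332,325). The look-alike is the red tray (540,145).
- **Red tab:** (210,318).
- **Bystanders:** the jar is at (381,218) and the screwdriver at (376,440).

I choose the nest injector, green lid and blue case. The side view agrees: tab (371,140), lid (382,425), case (374,255).

```bash
cat > m.py <<'E'
from h import *
def masks(p):
    h=cv2.cvtColor(p,cv2.COLOR_RGB2HSV).astype(int);H,S,V=h[...,0],h[...,1],h[...,2]
    return dict(green=(abs(H-65)<18)&(S>120)&(V>60),blue=(abs(H-110)<12)&(S>120)&(V>40),red=((H<5)|(H>174))&(S>150)&(V>60),orange=(H>=5)&(H<13)&(S>120)&(V>110),black=(V<45),yellow=(H>18)&(H<30)&(S>140),purple=(abs(H-140)<12)&(S>100))
E
python3 - <<'E'
from m import *
np.set_printoptions(precision=4,suppress=True)
for n in('top','side'):
    z=np.load(f'pics/{n}0.npz');p,d=z['p'],z['d'];P=cloud(n,d);M=masks(p)
    print(n)
    def rep(name,m):
        Q=P[m&(d>0)]
        if len(Q)<4: print(name,len(Q));return
        r=cv2.minAreaRect((Q[:,:2]*1000).astype(np.float32))
        print(name,len(Q),'mean',Q.mean(0),'med',np.median(Q,0),'z5/95',np.percentile(Q[:,2],[5,95]),'rect',np.round(r[0],1),np.round(r[1],1),round(r[2],1))
    X,Y,Z=P[...,0],P[...,1],P[...,2]
    lidreg=(abs(X-.5)<.11)&(Y<-.05)&(Y>-.3)
    g=M['green']&lidreg&(Z<.04)
    rep('lidplate',g)
    rep('rib',lidreg&(Z>.045)&(Z<.075)&M['black'])
    st=(abs(X-.5)<.12)&(Y>0)&(Y<.45)
    rep('tab',M['red']&st); 
    rep('tabtop',M['red']&st&(Z>.136))
    for k in(1,-1): rep('pad%d'%k,M['orange']&st&((X-.5)*k>0)&(Z<.09)&(Z>.055))
    rep('rim',M['blue']&st&(Z<.07)&(Z>.06)&(Y<.2))
    rep('cheek',M['blue']&st&(Z>.1))
    rep('block',st&(Z>.084)&(Z<.094))
    rep('yellow',M['yellow']&(X<.5))
    rep('jar',(Z>.07)&(Z<.09)&(X>.6)&(X<.75)&(Y>0)&(Y<.15))
a=cv2.imread('pics/top0.png')[160:255,105:365];b=cv2.imread('pics/side0.png')[70:200,190:330]
a=cv2.resize(a,None,fx=3,fy=3,interpolation=cv2.INTER_CUBIC);b=cv2.resize(b,None,fx=2.2,fy=2.2,interpolation=cv2.INTER_CUBIC)
o=np.zeros((600,800,3),np.uint8);o[:285,:780]=a;o[290:290+b.shape[0],:b.shape[1]]=b;cv2.imwrite('pics/crop1.png',o)
E
```

```text
top
lidplate 1600 mean [ 0.5199 -0.1993  0.0202] med [ 0.5137 -0.1988  0.0202] z5/95 [0.0163 0.0243] rect [ 521.4 -200.3] [ 93.7 151.3] 84.7
rib 124 mean [ 0.5194 -0.1986  0.0597] med [ 0.5199 -0.1994  0.0598] z5/95 [0.0553 0.0645] rect [ 519.5 -198.2] [57.2 15.4] 84.8
tab 98 mean [0.5389 0.2586 0.1413] med [0.5384 0.258  0.1424] z5/95 [0.1318 0.146 ] rect [539.1 259.7] [10.4 43. ] 85.6
tabtop 87 mean [0.5391 0.259  0.1424] med [0.5399 0.2584 0.1428] z5/95 [0.1372 0.146 ] rect [539.1 259.7] [10.4 43. ] 85.6
pad1 43 mean [0.6021 0.0842 0.0708] med [0.6028 0.0835 0.0706] z5/95 [0.0678 0.074 ] rect [601.9  83.7] [54.5  5.8] 88.6
pad-1 42 mean [0.4581 0.0928 0.0709] med [0.4576 0.0936 0.0708] z5/95 [0.0672 0.0748] rect [458.8  91.4] [54.2  5.1] 88.3
rim 260 mean [0.5324 0.0726 0.0642] med [0.5382 0.0499 0.0641] z5/95 [0.0609 0.0679] rect [530.9  86.9] [ 95.4 157. ] 86.6
cheek 293 mean [0.5412 0.1787 0.1137] med [0.5982 0.1788 0.114 ] z5/95 [0.1096 0.1173] rect [535.2 180. ] [ 73.7 148.8] 86.7
block 2423 mean [0.5384 0.2432 0.0892] med [0.5367 0.2514 0.0893] z5/95 [0.0852 0.0928] rect [53
[... 959 characters left out ...]
93 0.088  0.071 ] z5/95 [0.0685 0.0733] rect [459.3  89.9] [56.9  4.8] 88.1
rim 410 mean [0.533  0.0804 0.0637] med [0.5336 0.0493 0.0639] z5/95 [0.0605 0.0666] rect [531.4  89.1] [103.8 156. ] 86.7
cheek 175 mean [0.5348 0.1721 0.1137] med [0.4721 0.1701 0.1145] z5/95 [0.1053 0.1169] rect [536.5 177. ] [ 74.6 146.1] 87.6
block 1294 mean [0.5379 0.2212 0.0895] med [0.5366 0.1995 0.0898] z5/95 [0.0848 0.0928] rect [537.8 227.9] [176.7 149.5] 86.9
yellow 370 mean [0.3407 0.0198 0.0235] med [0.3425 0.0165 0.0219] z5/95 [0.0096 0.0275] rect [106.1 518.3] [ 156.  1958.1] 21.4
jar 254 mean [0.6814 0.0313 0.0794] med [0.6967 0.016  0.0803] z5/95 [0.0712 0.0835] rect [647.5  55.3] [ 64.7 188.8] 44.4
```

View pics/crop1.png

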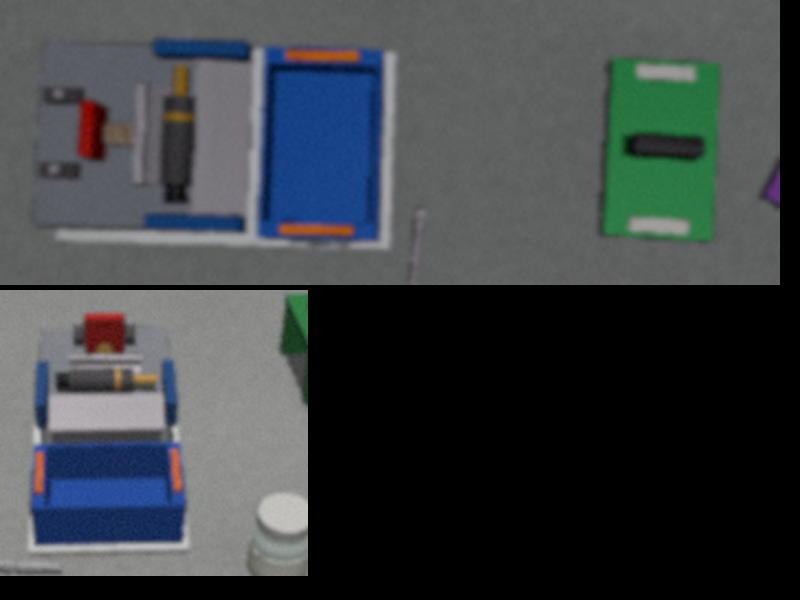

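The crop confirms the choices. It shows the nest injector, dark with its brass nozzle, at (178,140), the red tab at (92,130) between two knobs at (60,95) and (60,170), the blue case, and the green lid with its rib at (665,146). The two views agree within about 2 mm on these:
- **Case mouth:** (0.531, 0.087), z 0.064, yaw −3.1°
- **Tab:** (0.540, 0.258)
- **Lid:** (0.5215, −0.201), yaw −5.2°, plate top at 0.020 and rib top at 0.060

Next is the push.

```bash
cat >> h.py <<'E'
from scipy.spatial.transform import Rotation as Ro
YS=np.radians(-3.1); YL=np.radians(-5.2)
C=np.array([.531,.087]); ex=np.array([np.cos(YS),np.sin(YS)]); ey=np.array([-ex[1],ex[0]])
def down(a):
    best=None
    for k in(0,np.pi):
        y=np.array([np.cos(a+k),np.sin(a+k),0]);z=np.array([0,0,-1.]);x=np.cross(y,z)
        rv=Ro.from_matrix(np.c_[x,y,z]).as_rotvec(); q=robot.solve_ik(np.array([.52,0,.3]),rv)
        if q is not None and (best is None or abs(q[5])<best[0]): best=(abs(q[5]),rv)
    return best[1]
def S(x,y,z): return np.r_[C+x*ex+y*ey,z]
def st(t=''):
    s=robot.sense(); print(t,'t%.1f'%s['clock'],np.round(s['position'],4),'F',np.round(s['ft_force'],1),'w%.4f g%.1f'%(s['width'],s['grasp_force'])); return s
E
python3 - <<'E'
from m import *
z=np.load('pics/side0.npz');P=cloud('side',z['d']);X=P[...,:2]-C;x=X@ex;y=X@ey;Z=P[...,2]
print('knobs max z',np.percentile(Z[(y>.18)&(y<.23)&(abs(x)<.06)&(abs(x)>.025)&(Z<.2)],[50,90,99]))
z=np.load('pics/top0.npz');P=cloud('top',z['d']);X=P[...,:2]-C;x=X@ex;y=X@ey;Z=P[...,2];m=(y>.18)&(y<.23)&(abs(x)<.06)&(Z>.098)&(Z<.135)
for k in(1,-1): q=m&(x*k>.005); print(k,q.sum(),np.percentile(x[q],[3,97]),np.percentile(y[q],[3,97]),Z[q].max())
m=masks(z['p'])['red']&(Z>.13)&(abs(x)<.05)&(abs(y-.17)<.03);print('tab',x[m].mean(),np.percentile(y[m],[3,50,97]))
rv=down(YS); robot.grip(0.0)
robot.goto(S(0,.215,.26),rv); st('above')
E
```

```text
knobs max z [0.09103822 0.10274019 0.1117028 ]
1 61 [0.02447363 0.03456758] [0.19095664 0.21904578] 0.11290507699952192
-1 58 [-0.03573594 -0.02557472] [0.19120323 0.21860233] 0.11306215010937017
tab -0.0016349926438440124 [0.16799057 0.17120276 0.17707141]
above t4.2 [0.5431 0.301  0.26  ] F [-1.   0.1  0.6] w-0.0002 g0.0
```

```bash
python3 - <<'E'
from h import *
robot.move_straight(S(-.001,.204,.128),v=.12); st('down')
for y in np.arange(.198,.149,-.004):
    robot.move_straight(S(-.001,y,.128),v=.06); s=st('%.3f'%y)
    if abs(s['ft_force'][1])>6.5: break
robot.dwell(.5); st()
snap('top','top1'); snap('side','side1')
robot.move_straight(S(-.001,.204,.128),v=.1); robot.move_straight(S(-.001,.21,.27),v=.2); st('up')
snap('top','top2'); snap('side','side2')
cv2.imwrite('pics/c2.png',np.vstack([cv2.resize(cv2.imread(f'pics/{a}.png')[r],(700,300),interpolation=cv2.INTER_CUBIC) for a,r in(('top2',np.s_[150:260,100:360]),('side2',np.s_[70:200,110:410]))]))
E
```

```text
down t5.4 [0.5418 0.2911 0.1291] F [ 0.3  0.3 -0.5] w-0.0001 g0.0
0.198 t5.7 [0.541  0.2845 0.1286] F [ 1.1 -0.1  0.1] w-0.0002 g0.0
0.194 t5.9 [0.5405 0.2805 0.1281] F [ 0.7 -0.2 -0.2] w0.0004 g0.0
0.190 t6.2 [0.5403 0.277  0.1281] F [-0.2  2.8  0.5] w0.0001 g1.0
0.186 t6.4 [0.5401 0.2728 0.1281] F [-0.4  2.5  0.3] w-0.0003 g1.2
0.182 t6.7 [0.5399 0.2688 0.128 ] F [-0.3  3.  -0.5] w0.0002 g1.4
0.178 t6.9 [0.5397 0.2648 0.1281] F [-0.6  2.9 -0.5] w-0.0002 g1.5
0.174 t7.2 [0.5394 0.2608 0.128 ] F [-0.2  3.7 -0.1] w0.0000 g1.7
0.170 t7.4 [0.5392 0.2568 0.128 ] F [0.2 4.1 0.5] w0.0002 g1.9
0.166 t7.7 [0.539  0.2529 0.128 ] F [0.3 4.6 0.3] w-0.0000 g2.1
0.162 t7.9 [0.5388 0.249  0.128 ] F [ 0.2  4.  -1. ] w-0.0003 g2.2
0.158 t8.2 [0.5386 0.245  0.1281] F [ 0.3  5.5 -0.4] w0.0001 g2.4
0.154 t8.4 [0.5384 0.2411 0.128 ] F [ 1.9  5.7 -0.4] w-0.0000 g2.6
0.150 t8.7 [0.5383 0.2387 0.1281] F [ 1.4 11.4 -2. ] w0.0000 g5.5
 t9.2 [0.5382 0.2387 0.1281] F [ 1.5 10.8 -3.1] w-0.0003 g5.4
up t10.8 [0.5407 0.2962 0.2685] F [ 0.6 -0.4 -0.4] w0.0001 g0.0
```

View pics/c2.png

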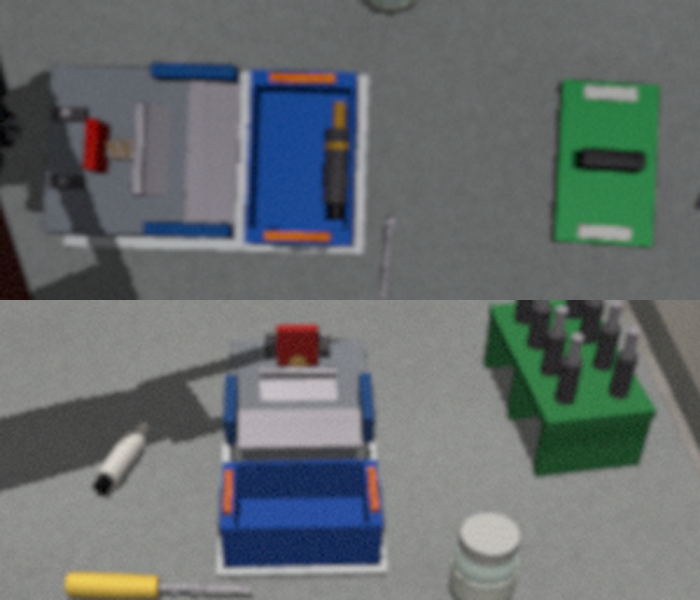

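The injector lies in the blue case along its −y wall (top crop, 337,160), the slide has sprung back, and the lid hasn't moved. Next I grasp the lid.

```bash
python3 - <<'E'
from h import *
L=np.array([.5212,-.2008]); rv=down(YL)
robot.grip(.06)
robot.goto(np.r_[L,.2],rv); robot.move_straight(np.r_[L,.042],v=.12); st('at')
robot.grip(0.0); st('gripped')
robot.move_straight(np.r_[L,.07],v=.05); robot.dwell(.2); st('lift')
robot.move_straight(np.r_[L,.22],v=.2)
robot.goto(S(0,-.12,.24),down(YS)); s=st('near case')
robot.dwell(.3)
snap('top','top3'); snap('side','side3')
from m import masks
for n in('top','side'):
    z=np.load(f'pics/{n}3.npz');p,d=z['p'],z['d'];P=cloud(n,d);m=masks(p)['green']&(d>0)&(abs(P[...,0]-.52)<.14)&(abs(P[...,1]+.03)<.1)&(P[...,2]>.1)
    m=cv2.morphologyEx(m.astype(np.uint8),cv2.MORPH_OPEN,np.ones((3,3)))>0
    Q=P[m];r=cv2.minAreaRect((Q[:,:2]*1000).astype(np.float32));A=np.c_[Q[:,:2]-Q[:,:2].mean(0),np.ones(len(Q))]
    print(n,len(Q),r,np.percentile(Q[:,2],[5,50,95]),np.linalg.lstsq(A,Q[:,2],rcond=None)[0])
cv2.imwrite('pics/c3.png',np.vstack([cv2.resize(cv2.imread(f'pics/{a}.png')[r],(700,300),interpolation=cv2.INTER_CUBIC) for a,r in(('top3',np.s_[140:270,100:400]),('side3',np.s_[70:260,100:420]))]))
E
```

```text
at t14.8 [ 0.5219 -0.2012  0.0429] F [0.4 0.3 0.3] w0.0602 g0.0
gripped t15.3 [ 0.5216 -0.201   0.0426] F [-0.5  0.4  3.4] w0.0173 g59.2
lift t16.2 [ 0.5209 -0.2006  0.0696] F [ 0.9  0.  -2.2] w0.0172 g58.5
near case t17.8 [ 0.5241 -0.0327  0.2389] F [-0.   0.3 -1.5] w0.0173 g58.5
top 562 ((471.4742736816406, -29.520751953125), (92.68435668945312, 63.68625259399414), 88.06971740722656) [0.21454363 0.21752956 0.22130854] [-0.2542345  -0.10266278  0.22263096]
side 1904 ((523.6864624023438, -33.54877471923828), (96.35130310058594, 148.9241943359375), 86.14507293701172) [0.20336164 0.2175389  0.21943267] [0.005245   0.05860758 0.21611021]
```

View pics/c3.png

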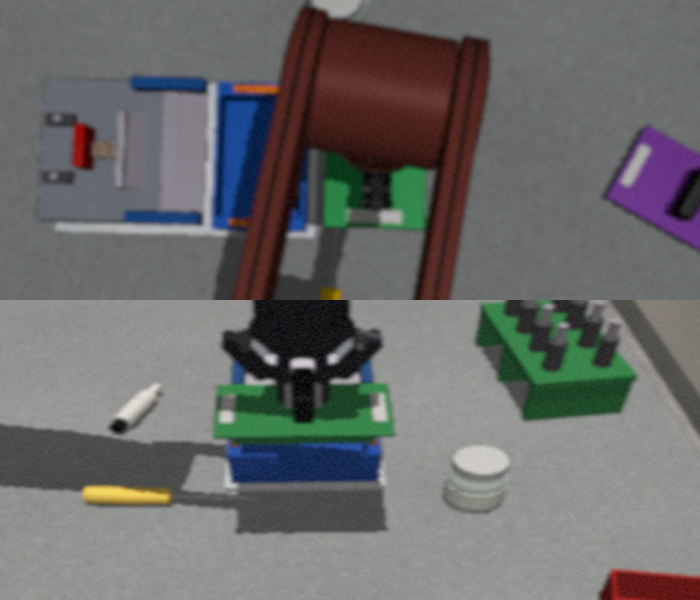

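The lid is held level: the side crop shows the plate edge horizontal at (305,410). Its plate top is 21 mm below the TCP and it is centred within about 1 mm. Next I lower it onto the pads, watching the force.

```bash
python3 - <<'E'
from h import *
robot.move_straight(S(0,0,.2),v=.15); robot.move_straight(S(0,0,.115),v=.1); robot.dwell(.2); f0=st('above')['ft_force']
for z in np.arange(.112,.0925,-.002):
    robot.move_straight(S(0,0,z),v=.03); s=st('%.3f'%z); f=s['ft_force']-f0
    if f[2]>6 or np.hypot(f[0],f[1])>6: break
E
```

```text
above t20.4 [0.5315 0.087  0.1158] F [ 1.1  0.2 -1.4] w0.0171 g58.5
0.112 t20.6 [0.5308 0.087  0.1118] F [ 0.8 -0.1 -1.4] w0.0169 g58.5
0.110 t20.9 [0.5308 0.087  0.1098] F [-0.8 -0.1 -1.1] w0.0175 g58.5
0.108 t21.1 [0.5308 0.087  0.1078] F [-0.   1.  -1.3] w0.0176 g58.5
0.106 t21.4 [0.5309 0.087  0.1058] F [-0.4 -0.  -1.6] w0.0172 g58.5
0.104 t21.6 [0.5308 0.087  0.1038] F [ 0.4  0.3 -1.5] w0.0173 g58.5
0.102 t21.9 [0.5309 0.087  0.1018] F [-0.5 -0.4 -2. ] w0.0173 g58.5
0.100 t22.1 [0.5308 0.087  0.0998] F [-0.3 -0.8 -1.4] w0.0175 g58.5
0.098 t22.4 [0.5315 0.087  0.0987] F [-0.2  1.2  2.7] w0.0172 g59.2
0.096 t22.6 [0.5315 0.087  0.0974] F [-3.8 -0.2 10.8] w0.0175 g60.2
```

Contact came at the expected height for the pads, with no sideways force. I release the lid, then press each end.

```bash
python3 - <<'E'
from h import *
robot.move_straight(S(0,0,.098),v=.03)
robot.grip(.05); robot.move_straight(S(0,0,.19),v=.15); robot.grip(0); robot.dwell(.2)
for k in(1,-1):
    robot.move_straight(S(.066*k,0,.15),v=.2); robot.move_straight(S(.066*k,0,.102),v=.12); robot.dwell(.1)
    f0=st('pre')['ft_force']
    for z in np.arange(.098,.0745,-.002):
        robot.move_straight(S(.066*k,0,z),v=.03); s=st('%d %.3f'%(k,z)); f=s['ft_force']-f0
        if f[2]>24 or np.hypot(f[0],f[1])>15: break
    robot.move_straight(S(.066*k,0,.15),v=.15)
robot.goto(S(-.05,-.3,.3),down(YS)); robot.dwell(.2); st('off')
snap('top','top4'); snap('side','side4')
from m import masks
for n in('top','side'):
    z=np.load(f'pics/{n}4.npz');p,d=z['p'],z['d'];P=cloud(n,d);X=P[...,:2]-C;x=X@ex;y=X@ey
    g=masks(p)['green']&(d>0)&(abs(x)<.09)&(abs(y)<.06)&(P[...,2]<.1)
    Q=P[g]; r=cv2.minAreaRect((np.c_[x[g],y[g]]*1000).astype(np.float32)); print(n,len(Q),r)
    print(np.linalg.lstsq(np.c_[x[g],y[g],np.ones(len(Q))],Q[:,2],rcond=None)[0],[np.median(P[...,2][g&(x*k>.045)]) for k in(1,-1)])
cv2.imwrite('pics/c4.png',np.vstack([cv2.resize(cv2.imread(f'pics/{a}.png')[r],(700,300),interpolation=cv2.INTER_CUBIC) for a,r in(('top4',np.s_[150:260,100:360]),('side4',np.s_[90:200,140:350]))]))
E
```

```text
pre t26.0 [0.5977 0.0835 0.1034] F [-0.2  0.3 -0.2] w0.0000 g0.0
1 0.098 t26.3 [0.5969 0.0834 0.0981] F [0.4 0.5 0.7] w-0.0001 g0.0
1 0.096 t26.5 [0.5968 0.0834 0.0958] F [ 0.7 -0.  -0.3] w0.0001 g0.0
1 0.094 t26.8 [0.5967 0.0834 0.0938] F [ 0.4 -0.4  0.8] w0.0002 g0.0
1 0.092 t27.0 [0.5968 0.0834 0.0918] F [ 0.8 -0.3 -0.4] w0.0000 g0.0
1 0.090 t27.3 [0.5967 0.0834 0.0898] F [ 0.3 -0.3 -0.6] w0.0001 g0.0
1 0.088 t27.5 [0.5973 0.0834 0.0883] F [ 0.7 -0.   2.6] w0.0002 g1.0
1 0.086 t27.8 [0.5974 0.0835 0.0868] F [-1.1 -0.3  4.2] w-0.0002 g2.5
1 0.084 t28.0 [0.5975 0.0834 0.085 ] F [-1.4  0.2  6.2] w0.0000 g3.1
1 0.082 t28.3 [0.5976 0.0834 0.0844] F [-5.3  0.2 14.7] w0.0003 g7.2
1 0.080 t28.5 [0.5978 0.0835 0.0843] F [-11.2  -1.   26.9] w0.0002 g13.1
pre t30.6 [0.4661 0.0905 0.1029] F [ 0.4  0.  -0.2] w0.0002 g0.0
-1 0.098 t30.9 [0.4651 0.0906 0.0982] F [-0.1 -0.4  0.1] w0.0003 g0.0
-1 0.096 t31.1 [0.465  0.0906 0.0959] F [ 0.5  0.5 -0.8] w0.0002 g0.0
-1 0.094 t31.4 [0.465  0.0906 0.0938] F [-0.1  0.7  0. ] w-0.0000 g0.0
-1 0.092 t31.6 [0.465  0.0906 0.0918] F [ 0.3 -0.1 -0.5] w-0.0003 
[... 231 characters left out ...]
[0.4654 0.0906 0.0844] F [-1.6  0.3  5. ] w-0.0002 g2.6
-1 0.082 t32.9 [0.4655 0.0906 0.0839] F [-8.5 -0.5 19.7] w0.0000 g9.9
-1 0.080 t33.1 [0.4656 0.0906 0.0839] F [-16.4  -2.2  37.6] w0.0004 g18.7
off t35.2 [ 0.465  -0.2087  0.2993] F [ 0.3 -0.4 -0.1] w0.0002 g0.0
top 1807 ((-1.7981491088867188, -0.2526817321777344), (152.404052734375, 92.1944580078125), 0.03636510297656059)
[-0.00272151  0.00289628  0.07031095] [np.float64(0.07019851105706326), np.float64(0.07043847014662385)]
side 802 ((-2.091888427734375, -2.0154075622558594), (153.50711059570312, 93.56781768798828), 1.4024875164031982)
[0.00029125 0.00718575 0.07075878] [np.float64(0.0706641579234768), np.float64(0.07044638699563174)]
```

View pics/c4.png

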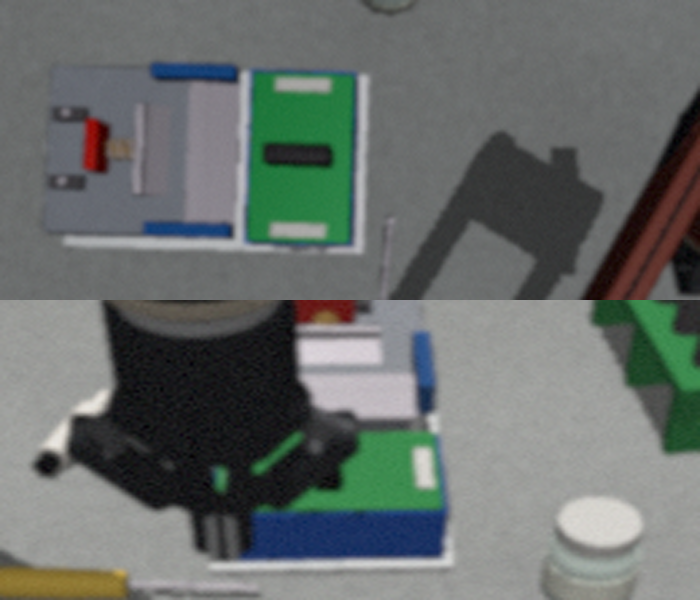

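The lid sits flush inside the blue rim (top crop, 300,155). Plate-top height reads 70.2 to 70.7 mm at both ends, against 70.0 mm when fully home. It is level and about 2 mm off centre, and both presses ended on a hard stop.

```bash
python3 -c "
from h import *
print(robot.finish_job()); st()"
```

```text
the job is handed in; nothing more can be done
None
the job is handed in; nothing more can be done
```

I handed the job in at about 35 s: the injector is in the blue case, and the green lid is pressed home at both ends and released; no verdict came back.

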